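# Clear the carving bed and clamp the print block

### The job

First clear the mallet off the carving bed and lay it flat in the tool tray. Then lay the half-carved block from the top of the pile on the bed, carved face up, fully home against both the end stop and the long fence, and slide the jaw up until it presses the block snugly against the fence: hold a gentle push of about 10 N for a second, no rougher, since the edges bruise. Let go with the jaw left closed on the block, and leave the other tools alone.

Things in the scene. Friction and masses are not known exactly. Their poses are not given: they have to be found in the camera images.
- bed: Carving bed: a fixed wooden board, 230 (its x) x 275 (its y) x 20 mm. Origin on its underside, 115 mm from both ends in x; the board spans y -170 to +105 mm and its top is 20 mm above the origin. The free channel on it is bounded by the fence (face at y = +80 mm), the end stop (face at x = +95 mm) and the jaw. The -x end is open.
- fence: Low wooden fence fixed along the bed's +y edge, 230 x 25 x 22 mm (its top 42 mm above the table). Origin under its centre; its inner face looks along the bed's -y and lies 12.5 mm from the origin.
- endstop: Low wooden stop fixed across the bed's +x end, 20 x 150 x 22 mm (its top 42 mm above the table). Origin under its centre; its inner face looks along the bed's -x and lies 10 mm from the origin.
- jaw (a joint): Travel of the sliding wooden jaw towards the fence (bed's +y), in m, 0 to 0.14; starts open at 0 to 0.015. It slides stiffly (about 2 N) and stays where it is left. The pressing face is at y = -0.100 + joint value in the bed's frame.
- jaw_grip (a point): Centre of the grip of the jaw, 70 mm above the table. The grip is an upright block 40 mm (bed's x) x 24 mm (bed's y), its top 86 mm above the table, on the jaw's bar, which is 120 mm (x) x 30 mm (y) with its top 54 mm above the table. The jaw's pressing face is 15 mm from this point towards the fence. Its bed x is +25 mm.
- mallet: Dark wooden carver's mallet lying on the bed, 190 mm long. Origin under the middle of its length, on the plane of its underside. Head: 110 x 48 x 36 mm, x from -15 to +95 mm. Handle: 30 x 30 mm, x from -95 to -11 mm, its axis 18 mm above the underside. Centre of mass at about x = +17 mm. About 0.3 kg.
- block: Half-carved light wood block, 140 (x) x 62 (y) x 34 (z) mm, about 0.25 kg, lying on top of the pile. Origin under its centre, carved face up (+z). Either end may face the end stop.
- pile: Fixed pile of two wider finished blocks, 165 (x) x 100 (y) mm, 50 mm high; origin under its centre.
- tray: Fixed open wooden tool tray, 260 (x) x 170 (y) x 25 mm outside, walls 5 mm, inner floor 5 mm above its origin, which is under its centre. A chisel lies in it along the -y wall, about 60 mm off the centre line; the mallet goes beside it.
- chisel_a: Bystander: wood-handled chisel, 175 mm long, lying in the tool tray along one long wall; handle a 22 mm thick bar to its -x. Origin under it, 80 mm from the handle's end.
- chisel_b: Bystander: chisel like the other one, 190 mm long, on the mat beyond the bed.
- chisel_c: Bystander: chisel, 180 mm long, on the mat beyond the bed.
- stone: Bystander: grey sharpening stone, 60 x 150 x 28 mm, origin under its centre.
- jar: Bystander: white ceramic cup, 80 mm across, 95 mm high, origin under its centre.
- brush: Bystander: bench brush, 170 mm long, lying on the mat at the right edge.
- offcut: Bystander: small wood offcut 90 x 40 x 20 mm, origin under its centre, at the left edge of the mat.

How it is judged:
On the way, in this order (a step that is already met when the one before it is completed fails the run):
1. the mallet lies flat in the tool tray, let go (x of mallet in the frame of tray between -0.04 and 0.04 m and y of mallet in the frame of tray between -0.06 and 0.06 m and z of mallet in the frame of tray between 0 and 0.013 m and angle between mallet's own z axis and vertical below 0.09 rad and linear speed of mallet below 0.02 m/s and contact force between mallet and the fingers below 0.1 N), for 0.2 s.
2. the block lies flat on the carving bed (angle between block's own z axis and vertical below 0.06 rad and z of block in the frame of bed between 0.016 and 0.024 m and x of block in the frame of bed between -0.08 and 0.04 m and y of block in the frame of bed between -0.06 and 0.06 m), for 0.2 s.
3. the jaw, closed on the block, presses it against the fence with at least 3 N (angle between block's own z axis and vertical below 0.06 rad and z of block in the frame of bed between 0.016 and 0.024 m and value of joint jaw between 0.1155 and 0.1215 m and contact force between block and fence above 3 N), for 0.3 s.
At the end, for the whole second after the job is handed in: Mallet at rest, flat on the tray floor. Block flat and at rest on the bed, within 2.5 mm of touching both end stop and fence, parallel to the bed's x within 0.035 rad; jaw left closed on it (joint 0.1155 to 0.1215, nominally 0.118) (x of mallet in the frame of tray between -0.04 and 0.04 m and y of mallet in the frame of tray between -0.06 and 0.06 m and z of mallet in the frame of tray between 0 and 0.013 m and angle between mallet's own z axis and vertical below 0.09 rad and linear speed of each of mallet, block below 0.02 m/s and angle between block's own z axis and vertical below 0.06 rad and z of block in the frame of bed between 0.016 and 0.024 m and x of block in the frame of bed between 0.0225 and 0.0275 m and y of block in the frame of bed between 0.0465 and 0.0515 m and angle between the x axis of block and the x axis of bed, either way round below 0.035 rad and value of joint jaw between 0.1155 and 0.1215 m).
It fails at once if the block is pressed against the fence with more than 40 N (contact force between block and fence above 40 N).
It fails at once if the block is pressed against the end stop with more than 40 N (contact force between block and endstop above 40 N).
It fails at once if a bystander is pushed more than 40 mm (distance of any of chisel_a, chisel_b, chisel_c, stone, jar, brush, offcut from where it was at the start of the episode above 0.04 m).
It fails at once if the cup is tipped (angle between jar's own z axis and vertical above 0.5 rad).
It also fails if it takes over 72 s, if anything falls off the work surface, if the arm or the gripper's body presses on something with over 40 N, if the wrist force passes 120 N, or if a joint passes its speed limit or range.

### The arm

A 6-joint arm with a two-finger parallel gripper is mounted at the origin on the work surface. World frame = base frame: x ahead of the robot, y to its left, z up, the work surface at z = 0. Lengths are in m, angles in rad, forces in N, time in s.
With the tool pointing down it reaches from about 0.3 to 0.775 m from the base axis. Payload 14.6 kg.
Tool frame: the origin (TCP) lies between the finger pads; the fingertips stand 14 mm ahead of it and the grasp point (between the pads) lies 5 mm behind it; z points along the fingers, y is the line along which they close (so a half turn about z gives the same grasp; the last joint's range is limited). The gripper opens to 94 mm and grips with 3 to 60 N. Pads are 16 mm wide; open, the fingers measure 119 mm over their backs; the gripper's body (75 mm by 177 mm) begins 78 mm behind the grasp point.
Start: joints at [1.142, 0.3, 1.521, -0, 1.321, -0.067], TCP at [0.195, 0.514, 0.219] pointing down, gripper open.
Joint ranges: [-3.03, 3.03], [-0.79, 2.21], [0.23, 2.52], [-1.04, 4.18], [0, 3.07], [-2.55, 2.55]. Speed limits (rad/s): [2.22, 2.22, 2.57, 3.14, 3.14, 3.14].

### API

Orientations are given as a 3x3 rotation matrix whose columns are the frame's x, y, z axes.
In Python, from plant import manip gives the robot as it stands.
- The arm moves only by the tool carry_out, never from a script. Its argument "moves" is a list of rows, each an object with "linear": the shift along the world's x, y, z in m, a list of three; "rotation": the turn, a rotation vector about the world's x, y, z in rad, a list of three; "jaw": the closure, from -1 (fully open) to 1 (shut). A call has exactly 8 rows; each row shifts and turns the commanded pose from where the row before left it; what a row does not reach is not made up. A row lasts 1/12 s, in which the tool goes at most 41.7 mm and 7.16 degrees, less where a joint would pass 70% of its speed; a pose out of reach is approached as far as the arm can. A call is refused whole if a number of a shift passes 0.0417 or a number of a turn 0.125, either way. A call with a gripper value outside its range is refused whole. The fingers move at their own pace and stop on an object; "grip_force" is the grip in N (left out, the last holds). Time passes only in rows, so rows that do not move let the fingers close, or fill a call up. It gives the time, the measured TCP pose, the force, the opening and the grip force at its end, in the units of the state.
- manip.read_state(): the state, without advancing time (a new reading comes with each control period).
- manip.capture(name): name is "scene" or "side" or "wrist"; returns a dict with "frame" (400x640x3 uint8, red, green, blue), "depth" (400x640 float32, m along the optical axis (not along the pixel's ray), 0 where there is no reading), "K" (3x3 intrinsics, pixels), "eye" and "attitude" of the camera in the world. Camera axes: x right, y down, z forward; pixel columns grow to the right and rows downward; lengths in m; the calibration is good to about 2 mm. A picture is of the moment at which its call begins.
- manip.close_job(): hands the job in; it is judged then, once.
The state is a dict: "time": time; "joints": joint angles; "qd": joint speeds; "effort": joint torques, N m; "tool_pos": TCP position; "orientation": TCP orientation; "force": force on the tool from outside, world axes, zero at the start; "wrist_torque": the same for the moment, N m; "opening": opening from 0.0 (shut) to 1.0 (fully open); "grip_force": force on a finger pad.
Only numpy, scipy, OpenCV 4.12 (cv2) and the standard library are available. Lean on these libraries where they do the work, as an engineer would, in place of code of your own. Each camera call takes 0.05 s, during which the arm holds its last target. There are 200 camera calls.

## Working session

There is one attempt and no reset: what is moved stays moved. The work goes in short steps, Python scripts to look and compute and a tool call to move; the robot and the scene stay as the last step left them, time stands still between calls to the robot, and variables do not carry over. Pictures are saved under pics/ and viewed, at most 10 in all, crops included, and the job is handed in when it is done.

Besides the shell and the picture viewer there is one more tool, called as a command line: name --argument value ..., lists and objects as JSON in quotes. carry_out: Moves the arm, as the interface text tells. Its arguments: {"type":"object","properties":{"moves":{"type":"array"},"grip_force":{"type":"number"}},"required":["moves"]}

```bash
mkdir -p pics; cat > h.py <<'E'
import numpy as np, cv2
from plant import manip
def cap(n):
    c=manip.capture(n); np.savez('%s.npz'%n,**c); return c
def load(n): return dict(np.load('%s.npz'%n))
def pts(c):
    h,w=c['depth'].shape; u,v=np.meshgrid(np.arange(w),np.arange(h)); K=c['K']; d=c['depth']
    p=np.stack([(u-K[0,2])/K[0,0]*d,(v-K[1,2])/K[1,1]*d,d],-1)
    return p@c['attitude'].T+c['eye']
E
python3 - <<'E'
from h import *
for n in ['scene','side']:
    c=cap(n); cv2.imwrite(f'pics/{n}0.png',c['frame'][...,::-1]); print(n,c['eye'],c['attitude'].round(3).tolist(),c['K'][0],(c['depth']>0).mean())
print(manip.read_state())
E
```

```text
scene [1.15285587 0.39898749 0.78599057] [[-0.584, 0.576, -0.572], [0.812, 0.427, -0.398], [0.015, -0.697, -0.717]] [365.14031968   0.         317.21825656] 0.99604296875
side [ 0.13081533 -1.09097555  1.21366666] [[0.917, -0.271, 0.292], [-0.398, -0.642, 0.655], [0.01, -0.717, -0.697]] [502.96027778   0.         327.97259439] 0.995859375
{'time': 0.1, 'joints': array([ 1.14236839e+00,  3.00382368e-01,  1.52153178e+00,  1.01431030e-05,
        1.32072377e+00, -6.66000383e-02]), 'qd': array([ 2.03849472e-03, -3.29741321e-03,  1.38240122e-04, -2.96487638e-06,
       -6.59450552e-04, -9.48124586e-04]), 'effort': array([-9.26641633e-05, -5.32648659e+01, -3.53284478e+01,  7.09293131e-02,
        2.35448324e-02, -9.51311904e-05]), 'tool_pos': array([0.19459494, 0.51417599, 0.21895586]), 'orientation': array([[-9.35250430e-01,  3.53986492e-01, -4.43184522e-04],
       [ 3.53986761e-01,  9.35249954e-01, -9.46708618e-04],
       [ 7.93662405e-05, -1.04229110e-03, -9.99999454e-01]]), 'force': array([-0.09318307,  0.01751797,  1.00759244]), 'wrist_torque': array([0.00986413, 0.00174165, 0.03409028]), 'grip_force': 0.0, 'opening': 1.0001577625618239}
```

View pics/scene0.png

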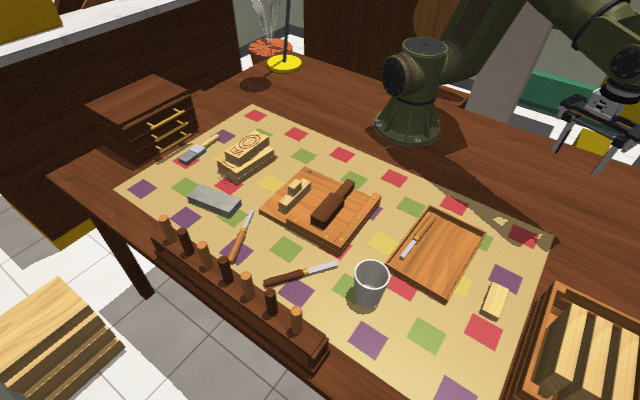

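View pics/side0.png

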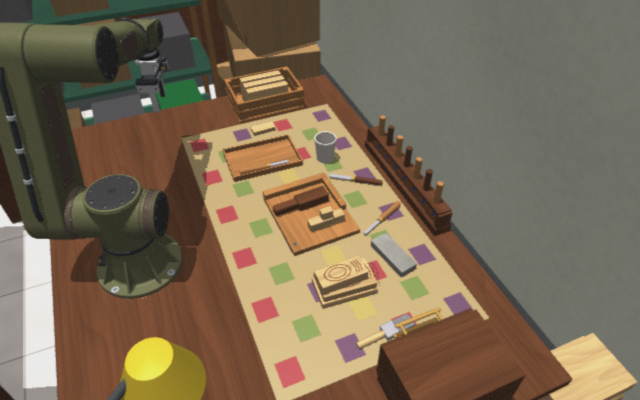

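The scene view shows the bed at about (320,205), the mallet at (333,202), the jaw at (293,193), the block on the pile at (247,147) and the tray at (437,250). The side view shows the bed at (310,212), the block at (343,272) and the tray at (262,157). Next I'll build a top-down map from the depth.

```bash
python3 - <<'E'
from h import *
# ortho: x 0.2..0.9 -> up, y -0.45..0.55 -> left ; 2mm... res 1.5mm
r=0.0016;W=int(1.1/r/1)+1;H=int(0.6/r)+1
out=[]
hs={}
for n in ['scene','side']:
    c=load(n); p=pts(c); f=c['frame']
    P=p.reshape(-1,3);C=f.reshape(-1,3)
    m=(P[:,0]>0.2)&(P[:,0]<.8)&(P[:,1]>-.5)&(P[:,1]<.6)&(P[:,2]>-.03)&(P[:,2]<.15)
    P=P[m];C=C[m];o=np.argsort(P[:,2]);P=P[o];C=C[o]
    print(n,'table z',np.percentile(P[np.abs(P[:,2])<.012,2],[10,50,90]).round(4), len(P))
    i=((.8-P[:,0])/r).astype(int);j=((.6-P[:,1])/r).astype(int)
    im=np.zeros((H,W,3),np.uint8); 
    for di in (0,1):
        for dj in (0,1): im[np.clip(i+di,0,H-1),np.clip(j+dj,0,W-1)]=C[:,::-1]
    out.append(im)
    np.save(n+'_P.npy',np.hstack([P,C]))
im=np.vstack(out); print(im.shape)
cv2.imwrite('pics/ortho.png',cv2.resize(im,(688,750)))
cv2.imwrite('pics/ortho.png',cv2.resize(im,(550,600),interpolation=cv2.INTER_AREA))
E
```

```text
scene table z [-0.0001  0.0019  0.0047] 64092
side table z [-0.0021  0.0016  0.0056] 46044
(750, 688, 3)
```

View pics/ortho.png

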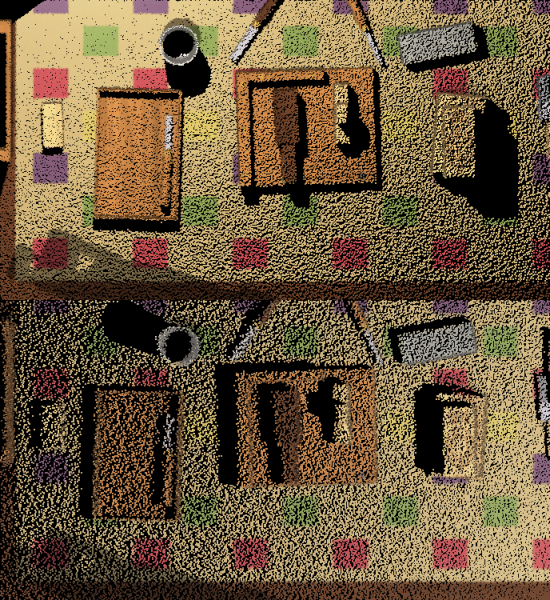

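The top view (2 mm/px, up = +x, left = +y) shows the bed at about (308,130), the mallet at (287,140) with its handle toward the robot, the jaw at (340,110), the tray at (140,155) and the block at (460,137). Everything lies nearly parallel to the world axes. Next I'll fit rectangles to height slabs.

```bash
python3 - <<'E'
from h import *
def fit(name,box,z,cams=('scene','side'),col=None):
    for n in cams:
        A=np.load(n+'_P.npy');m=(A[:,0]>box[0])&(A[:,0]<box[1])&(A[:,1]>box[2])&(A[:,1]<box[3])&(A[:,2]>z[0])&(A[:,2]<z[1])
        if col: m&=col(A[:,3:])
        P=A[m]
        r=0.001
        M=np.zeros((800,1200),np.uint8);M[(P[:,0]*1000).astype(int),(P[:,1]*1000+600).astype(int)]=255
        M=cv2.morphologyEx(M,cv2.MORPH_CLOSE,np.ones((7,7)));M=cv2.morphologyEx(M,cv2.MORPH_OPEN,np.ones((5,5)))
        cs=cv2.findContours(M,cv2.RETR_EXTERNAL,cv2.CHAIN_APPROX_NONE)[0]
        for c in sorted(cs,key=cv2.contourArea)[::-1][:2]:
            if cv2.contourArea(c)<200: continue
            (y,x),(w,h),a=cv2.minAreaRect(c)
            b=cv2.boundingRect(c)
            print(name,n,'x %.1f y %.1f size %.1f %.1f ang %.1f'%(x+.5,y-600+.5,w,h,a),'z',np.median(P[:,2]).round(4),'x[%d %d] y[%d %d]'%(b[1],b[1]+b[3],b[0]-600,b[0]+b[2]-600))
dark=lambda c:c.sum(1)<235
fit('bed',(.38,.72,-.2,.16),(.013,.060))
fit('fence/stop',(.38,.72,-.2,.16),(.037,.047),col=lambda c:c.sum(1)>235)
fit('mallet',(.38,.72,-.02,.08),(.034,.070),col=dark)
fit('mallethead',(.38,.72,-.02,.08),(.0535,.066))
fit('block',(.38,.72,-.42,-.2),(.075,.098))
fit('pile',(.38,.72,-.45,-.2),(.04,.058))
fit('tray',(.3,.75,.2,.45),(.018,.035))
fit('traywhole',(.3,.75,.2,.45),(-.003+.0075,.035))
fit('jawbar',(.4,.72,-.15,0),(.045,.062))
fit('jawgrip',(.4,.72,-.15,0),(.075,.095))
fit('jar',(.6,.8,.15,.35),(.03,.12))
E
```

```text
bed scene x 547.3 y -10.7 size 231.9 275.1 ang 88.0 z 0.0229 x[428 666] y[-152 130]
bed scene x 697.9 y 125.8 size 16.2 36.6 ang 29.7 z 0.0229 x[683 713] y[114 138]
bed side x 544.6 y -14.8 size 231.3 277.2 ang 88.1 z 0.0237 x[425 662] y[-155 126]
fence/stop scene x 546.1 y 38.6 size 227.0 173.9 ang 88.5 z 0.0427 x[430 662] y[-46 128]
fence/stop side x 605.5 y 78.5 size 102.0 94.0 ang 90.0 z 0.0419 x[554 657] y[31 126]
fence/stop side x 455.5 y 107.0 size 56.0 25.0 ang 90.0 z 0.0419 x[427 484] y[94 120]
mallet scene x 565.4 y 29.5 size 115.9 46.0 ang 87.1 z 0.0551 x[507 624] y[8 55]
mallet side x 492.0 y 18.5 size 121.0 42.0 ang 90.0 z 0.0488 x[431 553] y[-3 40]
mallet side x 601.5 y 6.5 size 28.0 10.0 ang 90.0 z 0.0488 x[587 616] y[1 12]
mallethead scene x 567.9 y 28.1 size 108.8 46.8 ang 86.8 z 0.0563 x[513 622] y[3 54]
mallethead scene x 461.4 y 22.5 size 46.1 14.4 ang 81.3 z 0.0563 x[439 484] y[13 32]
mallethead side x 549.1 y 24.3 size 82.1 47.0 ang 85.0 z 0.0564 x[507 592] y[0 49]
mallethead side x 606.1 y 26.7 size 24.2 51.7 ang 73.6 z 0.0564 x[588 618] y[2 49]
block scene x 5
[... 880 characters left out ...]
 ang 87.7 z 0.0544 x[559 635] y[-95 -64]
jawbar scene x 534.0 y -82.5 size 35.0 30.0 ang 90.0 z 0.0544 x[516 552] y[-98 -67]
jawbar side x 572.0 y -84.9 size 118.9 31.9 ang 89.2 z 0.0531 x[512 632] y[-102 -68]
jawgrip scene x 575.5 y -81.0 size 38.0 23.0 ang 90.0 z 0.0856 x[556 595] y[-93 -69]
jawgrip side x 572.0 y -87.0 size 37.0 23.0 ang 90.0 z 0.0851 x[553 591] y[-99 -75]
jar scene x 691.9 y 233.3 size 37.1 76.2 ang 62.0 z 0.0713 x[671 725] y[205 274]
jar scene x 739.7 y 254.1 size 17.3 59.6 ang 69.6 z 0.0713 x[722 750] y[224 280]
jar side x 721.7 y 271.2 size 35.0 69.9 ang 27.8 z 0.0726 x[685 747] y[241 289]
jar side x 695.0 y 218.9 size 31.3 72.4 ang 30.5 z 0.0726 x[670 732] y[202 249]
```

carry_out --moves '[{"linear":[0.0218,-0.0306,0],"rotation":[0,0,0.026],"jaw":-1},{"linear":[0.0218,-0.0306,0],"rotation":[0,0,0.026],"jaw":-1},{"linear":[0.0218,-0.0306,0],"rotation":[0,0,0.026],"jaw":-1},{"linear":[0.0218,-0.0306,0],"rotation":[0,0,0.026],"jaw":-1},{"linear":[0.0218,-0.0306,0],"rotation":[0,0,0.026],"jaw":-1},{"linear":[0.0218,-0.0306,0],"rotation":[0,0,0.026],"jaw":-1},{"linear":[0.0218,-0.0306,0],"rotation":[0,0,0.026],"jaw":-1},{"linear":[0.0218,-0.0306,0],"rotation":[0,0,0.026],"jaw":-1}]' --grip_force 25

```text
time: 0.77
tool_pos: [0.3697, 0.2679, 0.2194]
orientation: [[-0.988, 0.152, -0.0], [0.152, 0.988, -0.0], [0.0, -0.0, -1.0]]
force: [0.6, -0.1, 1.0]
opening: 0.999
grip_force: 0.0
```

carry_out --moves '[{"linear":[0.0218,-0.0306,0],"rotation":[0,0,0.026],"jaw":-1},{"linear":[0.0218,-0.0306,0],"rotation":[0,0,0.026],"jaw":-1},{"linear":[0.0218,-0.0306,0],"rotation":[0,0,0.026],"jaw":-1},{"linear":[0.0218,-0.0306,0],"rotation":[0,0,0.026],"jaw":-1},{"linear":[0.0218,-0.0306,0],"rotation":[0,0,0.026],"jaw":-1},{"linear":[0.0218,-0.0306,0],"rotation":[0,0,0.026],"jaw":-1},{"linear":[0.0218,-0.0306,0],"rotation":[0,0,0.024],"jaw":-1},{"linear":[0,0,0],"rotation":[0,0,0],"jaw":-1}]'

```text
time: 1.43
tool_pos: [0.5238, 0.0509, 0.2188]
orientation: [[-1.0, -0.024, -0.0], [-0.024, 1.0, -0.001], [0.0, -0.001, -1.0]]
force: [-0.2, 0.5, -0.4]
opening: 1.003
grip_force: 0.0
```

```bash
python3 - <<'E'
from h import *
c=cap('wrist'); cv2.imwrite('pics/w1.png',c['frame'][...,::-1]); print(c['eye'],c['attitude'].round(3).tolist(),c['K'][0])
s=manip.read_state();print(s['time'],s['tool_pos'],s['orientation'].round(3),s['joints'].round(2),s['force'])
E
```

```text
[0.45344165 0.04946304 0.3838406 ] [[-0.023, 0.97, 0.243], [1.0, 0.022, 0.006], [0.0, 0.243, -0.97]] [322.59241685   0.         314.74803794]
1.4833 [0.52253696 0.05302799 0.2186524 ] [[-1.    -0.023 -0.001]
 [-0.023  1.    -0.   ]
 [ 0.001 -0.    -1.   ]] [ 0.03  0.25  1.59 -0.    1.31 -1.56] [-1.05864062  0.57380657 -0.8092182 ]
```

View pics/w1.png

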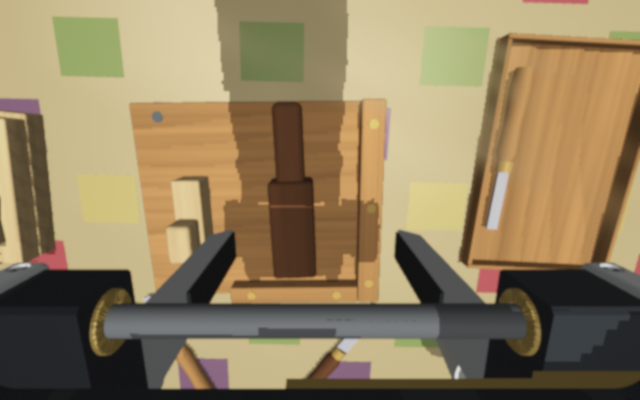

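The wrist view (right = +y, down = +x) shows the mallet head at (293,227), the handle at (288,140), the fence edge at (372,200), the jaw at (187,225) and the tray on the right at (560,150). I'll refine the measurements from this view.

```bash
cat >> h.py <<'E'
def slab(c,name,box,z,col=None,close=7):
    P=pts(c).reshape(-1,3);C=c['frame'].reshape(-1,3).astype(int)
    m=(P[:,0]>box[0])&(P[:,0]<box[1])&(P[:,1]>box[2])&(P[:,1]<box[3])&(P[:,2]>z[0])&(P[:,2]<z[1])
    if col: m&=col(C)
    P=P[m]
    if len(P)<30: print(name,'none');return
    M=np.zeros((900,1200),np.uint8);M[(P[:,0]*1000).astype(int),(P[:,1]*1000+600).astype(int)]=255
    M=cv2.morphologyEx(M,cv2.MORPH_CLOSE,np.ones((close,close)));M=cv2.morphologyEx(M,cv2.MORPH_OPEN,np.ones((5,5)))
    for k in sorted(cv2.findContours(M,cv2.RETR_EXTERNAL,cv2.CHAIN_APPROX_NONE)[0],key=cv2.contourArea)[::-1][:2]:
        if cv2.contourArea(k)<200: continue
        (y,x),(w,h),a=cv2.minAreaRect(k);b=cv2.boundingRect(k)
        print(name,'x %.1f y %.1f size %.1f %.1f ang %.1f'%(x+.5,y-599.5,w,h,a),'z %.4f'%np.median(P[:,2]),'x[%d %d] y[%d %d]'%(b[1],b[1]+b[3],b[0]-600,b[0]+b[2]-600))
dark=lambda c:c.sum(1)<235
E
python3 - <<'E'
from h import *
c=load('wrist')
B=(.38,.68,-.17,.15)
slab(c,'bed',B,(.014,.06))
slab(c,'fence',(.38,.6,.08,.14),(.036,.048))
slab(c,'mallet',(.38,.66,-.02,.08),(.04,.066))
slab(c,'handle',(.38,.495,-.02,.08),(.045,.06))
slab(c,'head',(.51,.66,-.02,.08),(.05,.062))
slab(c,'grip',(.38,.66,-.15,-.0),(.078,.095))
slab(c,'bar',(.38,.66,-.15,-.0),(.047,.06))
slab(c,'tray',(.3,.63,.2,.43),(.004,.035))
slab(c,'traywall',(.3,.63,.2,.43),(.017,.035))
E
```

```text
bed x 547.0 y -12.1 size 230.2 274.8 ang 88.1 z 0.0203 x[428 663] y[-152 128]
fence x 514.0 y 111.5 size 171.8 25.6 ang 88.1 z 0.0417 x[428 600] y[96 127]
mallet x 528.0 y 25.2 size 189.9 48.5 ang 86.6 z 0.0542 x[433 623] y[1 54]
mallet x 649.5 y 30.0 size 20.0 99.0 ang 90.0 z 0.0542 x[639 660] y[-20 80]
handle x 464.2 y 21.7 size 62.2 29.7 ang 86.9 z 0.0523 x[433 495] y[6 38]
head x 566.3 y 27.5 size 113.2 48.5 ang 86.6 z 0.0556 x[510 623] y[1 54]
grip x 573.5 y -82.5 size 38.0 24.0 ang 90.0 z 0.0852 x[554 593] y[-95 -70]
bar x 547.0 y -83.5 size 66.1 30.3 ang 87.8 z 0.0534 x[514 580] y[-99 -67]
tray x 491.6 y 324.5 size 171.5 259.1 ang 1.5 z 0.0055 x[360 620] y[236 410]
traywall x 481.4 y 265.4 size 20.8 180.5 ang 3.2 z 0.0235 x[391 572] y[255 280]
traywall x 491.3 y 306.5 size 134.7 259.2 ang 1.7 z 0.0235 x[360 620] y[236 378]
```

carry_out --moves '[{"linear":[0.0115,-0.0145,-0.02],"rotation":[0,0,0.018],"jaw":-1},{"linear":[0.0115,-0.0145,-0.02],"rotation":[0,0,0.018],"jaw":-1},{"linear":[0,0,-0.035],"rotation":[0,0,0],"jaw":-1},{"linear":[0,0,-0.035],"rotation":[0,0,0],"jaw":-1},{"linear":[0,0,-0.03],"rotation":[0,0,0],"jaw":-1},{"linear":[0,0,-0.025],"rotation":[0,0,0],"jaw":-1},{"linear":[0,0,-0.014],"rotation":[0,0,0],"jaw":-1},{"linear":[0,0,0],"rotation":[0,0,0],"jaw":-1}]'

```text
time: 2.15
tool_pos: [0.5425, 0.0272, 0.0374]
orientation: [[-0.998, -0.063, -0.006], [-0.063, 0.998, 0.0], [0.005, 0.001, -1.0]]
force: [-0.4, 0.5, 0.4]
opening: 1.001
grip_force: 0.0
```

carry_out --moves '[{"linear":[0,0,0],"rotation":[0,0,0],"jaw":1},{"linear":[0,0,0],"rotation":[0,0,0],"jaw":1},{"linear":[0,0,0],"rotation":[0,0,0],"jaw":1},{"linear":[0,0,0],"rotation":[0,0,0],"jaw":1},{"linear":[0,0,0],"rotation":[0,0,0],"jaw":1},{"linear":[0,0,0],"rotation":[0,0,0],"jaw":1},{"linear":[0,0,0],"rotation":[0,0,0],"jaw":1},{"linear":[0,0,0],"rotation":[0,0,0],"jaw":1}]'

```text
time: 2.82
tool_pos: [0.5447, 0.0264, 0.0406]
orientation: [[-0.998, -0.062, 0.0], [-0.062, 0.998, -0.0], [-0.0, -0.0, -1.0]]
force: [-0.2, 0.6, 2.8]
opening: 0.507
grip_force: 25.0
```

carry_out --moves '[{"linear":[0,0,0.035],"rotation":[0,0,0],"jaw":1},{"linear":[0,0,0.035],"rotation":[0,0,0],"jaw":1},{"linear":[-0.0045,0.039,0],"rotation":[0,0,-0.011],"jaw":1},{"linear":[-0.0045,0.039,0],"rotation":[0,0,-0.011],"jaw":1},{"linear":[-0.0045,0.039,0],"rotation":[0,0,-0.011],"jaw":1},{"linear":[-0.0045,0.039,0],"rotation":[0,0,-0.011],"jaw":1},{"linear":[-0.0045,0.039,0],"rotation":[0,0,-0.011],"jaw":1},{"linear":[-0.0045,0.039,0],"rotation":[0,0,-0.011],"jaw":1}]'

```text
time: 3.48
tool_pos: [0.5169, 0.2621, 0.1102]
orientation: [[-1.0, 0.004, -0.001], [0.004, 1.0, -0.0], [0.001, -0.0, -1.0]]
force: [1.0, 0.1, -2.9]
opening: 0.508
grip_force: 25.0
```

carry_out --moves '[{"linear":[-0.0045,0.039,0],"rotation":[0,0,-0.011],"jaw":1},{"linear":[-0.0045,0.039,0],"rotation":[0,0,-0.011],"jaw":1},{"linear":[0,0,0],"rotation":[0,0,0],"jaw":1},{"linear":[0,0,-0.025],"rotation":[0,0,0],"jaw":1},{"linear":[0,0,-0.025],"rotation":[0,0,0],"jaw":1},{"linear":[0,0,-0.02],"rotation":[0,0,0],"jaw":1},{"linear":[0,0,0],"rotation":[0,0,0],"jaw":1},{"linear":[0,0,0],"rotation":[0,0,0],"jaw":1}]'

```text
time: 4.15
tool_pos: [0.5082, 0.3381, 0.0399]
orientation: [[-1.0, 0.026, -0.002], [0.026, 1.0, -0.001], [0.002, -0.001, -1.0]]
force: [0.3, -0.1, -2.0]
opening: 0.508
grip_force: 25.0
```

carry_out --moves '[{"linear":[0,0,-0.008],"rotation":[0,0,0],"jaw":1},{"linear":[0,0,-0.006],"rotation":[0,0,0],"jaw":1},{"linear":[0,0,0],"rotation":[0,0,0],"jaw":1},{"linear":[0,0,-0.001],"rotation":[0,0,0],"jaw":1},{"linear":[0,0,0],"rotation":[0,0,0],"jaw":1},{"linear":[0,0,0],"rotation":[0,0,0],"jaw":-0.3},{"linear":[0,0,0],"rotation":[0,0,0],"jaw":-0.45},{"linear":[0,0,0],"rotation":[0,0,0],"jaw":-0.45}]'

```text
time: 4.82
tool_pos: [0.509, 0.3385, 0.026]
orientation: [[-1.0, 0.026, 0.001], [0.026, 1.0, 0.0], [-0.001, 0.0, -1.0]]
force: [-0.1, -0.7, -0.2]
opening: 0.68
grip_force: 0.0
```

carry_out --moves '[{"linear":[0,0,0],"rotation":[0,0,0],"jaw":-0.45},{"linear":[0,0,0],"rotation":[0,0,0],"jaw":-0.45},{"linear":[0,0,0.03],"rotation":[0,0,0],"jaw":-0.45},{"linear":[0,0,0.035],"rotation":[0,0,0],"jaw":-0.45},{"linear":[0,0,0.035],"rotation":[0,0,0],"jaw":-1},{"linear":[0,0,0.035],"rotation":[0,0,0],"jaw":-1},{"linear":[0,-0.03,0.025],"rotation":[0,0,0],"jaw":-1},{"linear":[0,-0.03,0.02],"rotation":[0,0,0],"jaw":-1}]'

```text
time: 5.48
tool_pos: [0.5086, 0.2786, 0.2079]
orientation: [[-1.0, 0.024, 0.002], [0.024, 1.0, 0.001], [-0.002, 0.001, -1.0]]
force: [0.1, -1.2, 0.1]
opening: 0.972
grip_force: 0.0
```

```bash
python3 - <<'E'
from h import *
c=cap('wrist')
s=manip.read_state();print(s['time'],s['tool_pos'],s['orientation'].round(3).tolist(),s['force'],s['opening'])
slab(c,'mallet',(.38,.66,.29,.40),(.025,.066))
slab(c,'head',(.5,.66,.29,.40),(.034,.066))
slab(c,'tray',(.3,.63,.2,.43),(.004,.035))
E
```

```text
5.5333 [0.509978   0.27430019 0.21149468] [[-1.0, 0.027, 0.006], [0.027, 1.0, 0.002], [-0.006, 0.002, -1.0]] [ 0.36558394 -4.09200036  3.34665444] 0.9886211908170837
mallet x 491.8 y 338.8 size 48.7 189.2 ang 1.7 z 0.0400 x[397 587] y[312 363]
head x 543.1 y 337.4 size 48.3 86.5 ang 1.5 z 0.0407 x[500 587] y[312 362]
tray x 491.8 y 325.2 size 170.3 260.4 ang 1.8 z 0.0054 x[359 624] y[237 414]
```

carry_out --moves '[{"linear":[0,-0.0395,0],"rotation":[0,0,0.003],"jaw":-1},{"linear":[0,-0.0395,0],"rotation":[0,0,0.003],"jaw":-1},{"linear":[0,-0.0395,0],"rotation":[0,0,0.003],"jaw":-1},{"linear":[0,-0.0395,0],"rotation":[0,0,0.003],"jaw":-1},{"linear":[0,-0.0395,0],"rotation":[0,0,0.003],"jaw":-1},{"linear":[0,-0.0395,0],"rotation":[0,0,0.003],"jaw":-1},{"linear":[0,-0.0395,0],"rotation":[0,0,0.003],"jaw":-1},{"linear":[0,-0.0395,0],"rotation":[0,0,0.003],"jaw":-1}]'

```text
time: 6.2
tool_pos: [0.5083, -0.0395, 0.2057]
orientation: [[-1.0, 0.002, 0.0], [0.002, 1.0, -0.0], [-0.0, -0.0, -1.0]]
force: [1.5, 0.8, -0.3]
opening: 0.996
grip_force: 0.0
```

carry_out --moves '[{"linear":[0,-0.0395,0],"rotation":[0,0,0.003],"jaw":-1},{"linear":[0,-0.0395,0],"rotation":[0,0,0.003],"jaw":-1},{"linear":[0,-0.0395,0],"rotation":[0,0,0.003],"jaw":-1},{"linear":[0,-0.0395,0],"rotation":[0,0,0.003],"jaw":-1},{"linear":[0,-0.0395,0],"rotation":[0,0,0.003],"jaw":-1},{"linear":[0,-0.0395,0],"rotation":[0,0,0.003],"jaw":-1},{"linear":[0,0,0],"rotation":[0,0,0],"jaw":-1},{"linear":[0,0,0],"rotation":[0,0,0],"jaw":-1}]'

```text
time: 6.87
tool_pos: [0.5082, -0.2761, 0.205]
orientation: [[-1.0, -0.013, -0.001], [-0.013, 1.0, 0.0], [0.001, 0.0, -1.0]]
force: [0.1, -0.5, -0.6]
opening: 0.998
grip_force: 0.0
```

```bash
python3 - <<'E'
from h import *
c=cap('wrist');cv2.imwrite('pics/w2.png',c['frame'][...,::-1])
s=manip.read_state();print(s['time'],s['tool_pos'],s['orientation'].round(3).tolist(),s['force'],s['joints'].round(2))
slab(c,'block',(.38,.66,-.42,-.22),(.075,.1),close=11)
slab(c,'pile',(.38,.66,-.42,-.22),(.04,.1),close=11)
E
```

```text
6.9167 [ 0.50846052 -0.27478147  0.20513616] [[-1.0, -0.015, -0.0], [-0.015, 1.0, 0.0], [0.0, 0.0, -1.0]] [-0.36268553  0.4693274   0.16614232] [-0.56  0.37  1.46  0.    1.31 -2.14]
block x 518.3 y -318.8 size 139.3 62.4 ang 89.2 z 0.0838 x[448 588] y[-351 -287]
pile x 537.4 y -317.3 size 96.4 181.8 ang 4.8 z 0.0834 x[448 628] y[-371 -263]
```

View pics/w2.png

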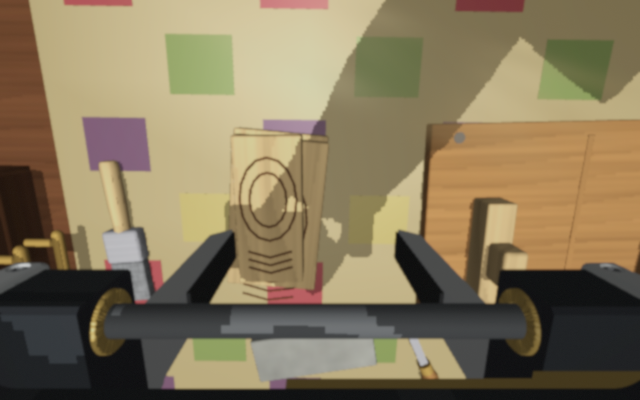

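The wrist view shows the block at about (267,210) on the pile, carved face up and nearly aligned with the tool. The measured 139x62 mm and top at 84 mm agree with the given sizes. Next I'll grasp it.

carry_out --moves '[{"linear":[0.005,-0.022,-0.02],"rotation":[0,0,0],"jaw":-1},{"linear":[0.005,-0.022,-0.02],"rotation":[0,0,0],"jaw":-1},{"linear":[0,0,-0.03],"rotation":[0,0,0],"jaw":-1},{"linear":[0,0,-0.03],"rotation":[0,0,0],"jaw":-1},{"linear":[0,0,-0.024],"rotation":[0,0,0],"jaw":-1},{"linear":[0,0,-0.01],"rotation":[0,0,0],"jaw":-1},{"linear":[0,0,0],"rotation":[0,0,0],"jaw":-1},{"linear":[0,0,0],"rotation":[0,0,0],"jaw":-1}]'

```text
time: 7.58
tool_pos: [0.5193, -0.3181, 0.0725]
orientation: [[-1.0, -0.017, 0.001], [-0.017, 1.0, -0.0], [-0.001, -0.0, -1.0]]
force: [0.3, -0.4, 1.1]
opening: 0.999
grip_force: 0.0
```

carry_out --moves '[{"linear":[0,0,0],"rotation":[0,0,0],"jaw":1},{"linear":[0,0,0],"rotation":[0,0,0],"jaw":1},{"linear":[0,0,0],"rotation":[0,0,0],"jaw":1},{"linear":[0,0,0],"rotation":[0,0,0],"jaw":1},{"linear":[0,0,0],"rotation":[0,0,0],"jaw":1},{"linear":[0,0,0],"rotation":[0,0,0],"jaw":1},{"linear":[0,0,0],"rotation":[0,0,0],"jaw":1},{"linear":[0,0,0],"rotation":[0,0,0],"jaw":1}]' --grip_force 25

```text
time: 8.25
tool_pos: [0.5188, -0.3187, 0.0719]
orientation: [[-1.0, -0.016, 0.0], [-0.016, 1.0, -0.0], [-0.0, -0.0, -1.0]]
force: [-1.0, 1.2, 5.2]
opening: 0.658
grip_force: 25.0
```

carry_out --moves '[{"linear":[0,0,0.03],"rotation":[0,0,0],"jaw":1},{"linear":[0,0,0.03],"rotation":[0,0,0],"jaw":1},{"linear":[0.0043,0.0358,0],"rotation":[0,0,0.0017],"jaw":1},{"linear":[0.0043,0.0358,0],"rotation":[0,0,0.0017],"jaw":1},{"linear":[0.0043,0.0358,0],"rotation":[0,0,0.0017],"jaw":1},{"linear":[0.0043,0.0358,0],"rotation":[0,0,0.0017],"jaw":1},{"linear":[0.0043,0.0358,0],"rotation":[0,0,0.0017],"jaw":1},{"linear":[0.0043,0.0358,0],"rotation":[0,0,0.0017],"jaw":1}]'

```text
time: 8.92
tool_pos: [0.5441, -0.1021, 0.131]
orientation: [[-1.0, -0.026, -0.001], [-0.026, 1.0, 0.0], [0.001, 0.0, -1.0]]
force: [1.2, -0.1, -2.7]
opening: 0.655
grip_force: 25.0
```

carry_out --moves '[{"linear":[0.0043,0.0358,0],"rotation":[0,0,0.0017],"jaw":1},{"linear":[0.0043,0.0358,0],"rotation":[0,0,0.0017],"jaw":1},{"linear":[0.0043,0.0358,0],"rotation":[0,0,0.0017],"jaw":1},{"linear":[0.0043,0.0358,0],"rotation":[0,0,0.0017],"jaw":1},{"linear":[0,0,0],"rotation":[0,0,0],"jaw":1},{"linear":[0,0,-0.03],"rotation":[0,0,0],"jaw":1},{"linear":[0,0,0],"rotation":[0,0,0],"jaw":1},{"linear":[0,0,0],"rotation":[0,0,0],"jaw":1}]'

```text
time: 9.58
tool_pos: [0.5607, 0.0391, 0.1003]
orientation: [[-0.999, -0.033, -0.004], [-0.033, 0.999, -0.0], [0.004, 0.0, -1.0]]
force: [0.7, 0.2, -2.9]
opening: 0.654
grip_force: 25.0
```

```bash
python3 - <<'E'
from h import *
s=manip.read_state();print(s['time'],s['tool_pos'],s['orientation'].round(3).tolist(),s['force'],s['joints'].round(2))
for n in ('wrist','scene'):
    c=cap(n)
    slab(c,'block',(.44,.66,-.02,.09),(.063,.095),close=11)
    slab(c,'stop',(.61,.68,-.05,.09),(.036,.047),close=11)
    slab(c,'fence',(.42,.68,.09,.15),(.036,.047),close=11)
    slab(c,'grip',(.38,.66,-.15,-.05),(.078,.095))
E
```

```text
9.5833 [0.56069598 0.03914869 0.10028365] [[-0.999, -0.033, -0.004], [-0.033, 0.999, -0.0], [0.004, 0.0, -1.0]] [ 0.6534174   0.21385889 -2.90416865] [ 0.    0.45  1.61 -0.    1.09 -1.6 ]
fence x 515.5 y 111.5 size 174.8 26.0 ang 88.2 z 0.0417 x[428 603] y[96 127]
grip x 568.5 y -82.5 size 28.0 24.0 ang 90.0 z 0.0851 x[554 583] y[-95 -70]
stop x 650.9 y 22.0 size 21.3 135.3 ang 88.9 z 0.0423 x[639 663] y[-46 90]
fence x 543.5 y 109.5 size 230.0 38.0 ang 90.0 z 0.0425 x[428 659] y[90 129]
grip x 575.0 y -82.0 size 39.0 23.0 ang 90.0 z 0.0856 x[555 595] y[-94 -70]
```

carry_out --moves '[{"linear":[0,0,-0.025],"rotation":[0,0,0],"jaw":1},{"linear":[0,0,-0.02],"rotation":[0,0,0],"jaw":1},{"linear":[0,0,-0.01],"rotation":[0,0,0],"jaw":1},{"linear":[0,0,-0.003],"rotation":[0,0,0],"jaw":1},{"linear":[0.003,0,0],"rotation":[0,0,0],"jaw":1},{"linear":[0.002,0,0],"rotation":[0,0,0],"jaw":1},{"linear":[0,0,0],"rotation":[0,0,0],"jaw":1},{"linear":[0,0,0],"rotation":[0,0,0],"jaw":1}]'

```text
time: 10.35
tool_pos: [0.5673, 0.0394, 0.0445]
orientation: [[-0.999, -0.033, 0.002], [-0.033, 0.999, 0.0], [-0.002, -0.0, -1.0]]
force: [-1.0, 0.3, -2.4]
opening: 0.656
grip_force: 25.0
```

carry_out --moves '[{"linear":[0.0005,0,0],"rotation":[0,0,0],"jaw":1},{"linear":[0.0005,0,0],"rotation":[0,0,0],"jaw":1},{"linear":[0,0,0],"rotation":[0,0,0],"jaw":1},{"linear":[0.0005,0,0],"rotation":[0,0,0],"jaw":1},{"linear":[0,0,0],"rotation":[0,0,0],"jaw":1},{"linear":[0.0005,0,0],"rotation":[0,0,0],"jaw":1},{"linear":[0,0,0],"rotation":[0,0,0],"jaw":1},{"linear":[0,0,0],"rotation":[0,0,0],"jaw":1}]'

```text
time: 11.02
tool_pos: [0.5687, 0.0394, 0.0434]
orientation: [[-0.999, -0.033, -0.0], [-0.033, 0.999, -0.0], [0.0, -0.0, -1.0]]
force: [0.1, -0.5, -2.7]
opening: 0.657
grip_force: 25.0
```

carry_out --moves '[{"linear":[0.0004,0,0],"rotation":[0,0,0],"jaw":1},{"linear":[0,0,0],"rotation":[0,0,0],"jaw":1},{"linear":[0.0004,0,0],"rotation":[0,0,0],"jaw":1},{"linear":[0,0,0],"rotation":[0,0,0],"jaw":1},{"linear":[0.0004,0,0],"rotation":[0,0,0],"jaw":1},{"linear":[0,0,0],"rotation":[0,0,0],"jaw":1},{"linear":[0.0004,0,0],"rotation":[0,0,0],"jaw":1},{"linear":[0,0,0],"rotation":[0,0,0],"jaw":1}]'

```text
time: 11.68
tool_pos: [0.5703, 0.0394, 0.0435]
orientation: [[-0.999, -0.033, 0.0], [-0.033, 0.999, 0.0], [-0.0, 0.0, -1.0]]
force: [-0.0, 0.3, -2.0]
opening: 0.659
grip_force: 25.0
```

carry_out --moves '[{"linear":[0.0004,0,0],"rotation":[0,0,0],"jaw":1},{"linear":[0,0,0],"rotation":[0,0,0],"jaw":1},{"linear":[0.0004,0,0],"rotation":[0,0,0],"jaw":1},{"linear":[0,0,0],"rotation":[0,0,0],"jaw":1},{"linear":[0.0004,0,0],"rotation":[0,0,0],"jaw":1},{"linear":[0,0,0],"rotation":[0,0,0],"jaw":1},{"linear":[0,0,0],"rotation":[0,0,0],"jaw":1},{"linear":[0,0,0],"rotation":[0,0,0],"jaw":1}]'

```text
time: 12.35
tool_pos: [0.5705, 0.0394, 0.0432]
orientation: [[-0.999, -0.033, -0.003], [-0.033, 0.999, -0.0], [0.003, -0.0, -1.0]]
force: [-8.8, -1.0, 2.3]
opening: 0.656
grip_force: 25.0
```

carry_out --moves '[{"linear":[-0.0007,0,0],"rotation":[0,0,0],"jaw":1},{"linear":[0,0,-0.001],"rotation":[0,0,0],"jaw":1},{"linear":[0,0,-0.0007],"rotation":[0,0,0],"jaw":1},{"linear":[0,0,0],"rotation":[0,0,0],"jaw":1},{"linear":[0,0,0],"rotation":[0,0,0],"jaw":-0.55},{"linear":[0,0,0],"rotation":[0,0,0],"jaw":-0.55},{"linear":[0,0,0],"rotation":[0,0,0],"jaw":-0.55},{"linear":[0,0,0],"rotation":[0,0,0],"jaw":-0.55}]'

```text
time: 13.02
tool_pos: [0.5711, 0.0394, 0.0419]
orientation: [[-0.999, -0.033, 0.001], [-0.033, 0.999, 0.0], [-0.001, -0.0, -1.0]]
force: [0.6, 0.6, -0.0]
opening: 0.773
grip_force: 0.0
```

carry_out --moves '[{"linear":[0,0,0.02],"rotation":[0,0,0],"jaw":-0.55},{"linear":[0,0,0.03],"rotation":[0,0,0],"jaw":-0.55},{"linear":[0,0,0.035],"rotation":[0,0,0],"jaw":-0.55},{"linear":[0,0,0.035],"rotation":[0,0,0],"jaw":0.5},{"linear":[-0.03,0,0.02],"rotation":[0,0,0],"jaw":1},{"linear":[-0.03,-0.02,0],"rotation":[0,0,0],"jaw":1},{"linear":[0,0,0],"rotation":[0,0,0],"jaw":1},{"linear":[0,0,0],"rotation":[0,0,0],"jaw":1}]'

```text
time: 13.68
tool_pos: [0.5103, 0.0189, 0.1825]
orientation: [[-0.999, -0.032, 0.001], [-0.032, 0.999, -0.0], [-0.001, -0.0, -1.0]]
force: [-0.7, 0.4, 1.3]
opening: 0.458
grip_force: 0.0
```

```bash
python3 - <<'E'
from h import *
s=manip.read_state();print(s['time'],s['tool_pos'],s['orientation'].round(3).tolist(),s['force'],s['joints'].round(2))
for n in ('wrist','scene'):
    c=cap(n)
    if n=='scene': cv2.imwrite('pics/s3.png',cv2.resize(c['frame'][130:280,200:440,::-1],None,fx=2.5,fy=2.5))
    slab(c,'block',(.44,.66,-.02,.09),(.047,.06),close=11)
    slab(c,'stop',(.61,.68,-.05,.09),(.036,.046),close=11)
    slab(c,'grip',(.38,.66,-.15,-.05),(.078,.095))
E
```

```text
13.6833 [0.51030517 0.01894332 0.18246394] [[-0.999, -0.032, 0.001], [-0.032, 0.999, -0.0], [-0.001, -0.0, -1.0]] [-0.69081939  0.37227279  1.26799741] [-0.03  0.25  1.68  0.    1.22 -1.64]
block x 558.6 y 38.3 size 117.9 61.3 ang 89.4 z 0.0539 x[499 618] y[7 70]
stop none
grip x 561.5 y -83.0 size 14.0 23.0 ang 90.0 z 0.0851 x[554 569] y[-95 -71]
block x 570.4 y 39.9 size 141.4 63.4 ang 88.4 z 0.0547 x[499 642] y[7 73]
stop x 650.0 y 21.5 size 23.5 134.7 ang 87.8 z 0.0425 x[637 664] y[-46 89]
grip x 575.1 y -82.1 size 38.5 23.4 ang 85.9 z 0.0861 x[555 594] y[-94 -69]
```

View pics/s3.png

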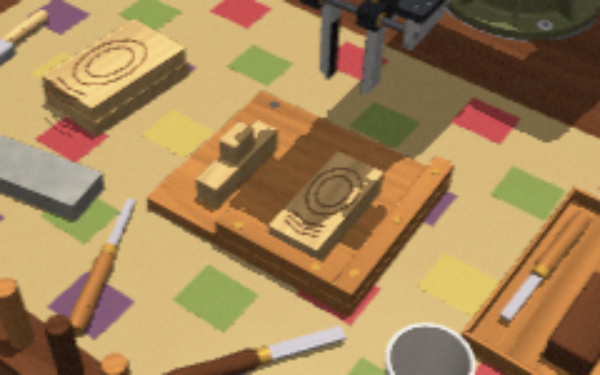

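The crop shows the block flat on the bed at (325,205), against the end stop and carved face up, with the jaw at (237,165) clear of it. Next, with the fingers shut, I'll go behind the jaw grip.

carry_out --moves '[{"linear":[0.016,-0.0368,0],"rotation":[0,0,0],"jaw":1},{"linear":[0.016,-0.0368,0],"rotation":[0,0,0],"jaw":1},{"linear":[0.016,-0.0368,0],"rotation":[0,0,0],"jaw":1},{"linear":[0.0165,-0.0368,0],"rotation":[0,0,0],"jaw":1},{"linear":[0,0,0],"rotation":[0,0,0],"jaw":1},{"linear":[0,0,-0.035],"rotation":[0,0,0],"jaw":1},{"linear":[0,0,-0.035],"rotation":[0,0,0],"jaw":1},{"linear":[0,0,0],"rotation":[0,0,0],"jaw":1}]'

```text
time: 14.45
tool_pos: [0.573, -0.1268, 0.1049]
orientation: [[-0.999, -0.033, -0.01], [-0.033, 0.999, 0.003], [0.01, 0.003, -1.0]]
force: [-1.0, 0.2, -1.0]
opening: 0.003
grip_force: 0.0
```

carry_out --moves '[{"linear":[0,0,-0.025],"rotation":[0,0,0],"jaw":1},{"linear":[0,0,-0.0145],"rotation":[0,0,0],"jaw":1},{"linear":[0,0,0],"rotation":[0,0,0],"jaw":1},{"linear":[0,0.006,0],"rotation":[0,0,0],"jaw":1},{"linear":[0,0.006,0],"rotation":[0,0,0],"jaw":1},{"linear":[0,0.004,0],"rotation":[0,0,0],"jaw":1},{"linear":[0,0.004,0],"rotation":[0,0,0],"jaw":1},{"linear":[0,0.004,0],"rotation":[0,0,0],"jaw":1}]'

```text
time: 15.12
tool_pos: [0.5757, -0.1034, 0.0733]
orientation: [[-0.999, -0.034, 0.002], [-0.034, 0.999, -0.001], [-0.002, -0.001, -1.0]]
force: [0.4, -1.9, 2.0]
opening: 0.004
grip_force: 1.1
```

carry_out --moves '[{"linear":[-0.0003,0.008,0],"rotation":[0,0,0],"jaw":1},{"linear":[-0.0003,0.008,0],"rotation":[0,0,0],"jaw":1},{"linear":[-0.0003,0.008,0],"rotation":[0,0,0],"jaw":1},{"linear":[-0.0003,0.008,0],"rotation":[0,0,0],"jaw":1},{"linear":[-0.0003,0.008,0],"rotation":[0,0,0],"jaw":1},{"linear":[-0.0003,0.008,0],"rotation":[0,0,0],"jaw":1},{"linear":[-0.0003,0.008,0],"rotation":[0,0,0],"jaw":1},{"linear":[-0.0002,0.006,0],"rotation":[0,0,0],"jaw":1}]'

```text
time: 15.78
tool_pos: [0.5729, -0.0408, 0.0722]
orientation: [[-0.999, -0.034, -0.0], [-0.034, 0.999, 0.0], [0.0, 0.0, -1.0]]
force: [1.9, -2.6, 1.5]
opening: 0.003
grip_force: 1.1
```

carry_out --moves '[{"linear":[-0.0001,0.003,0],"rotation":[0,0,0],"jaw":1},{"linear":[-0.0001,0.002,0],"rotation":[0,0,0],"jaw":1},{"linear":[-0.0001,0.002,0],"rotation":[0,0,0],"jaw":1},{"linear":[-0.0001,0.002,0],"rotation":[0,0,0],"jaw":1},{"linear":[0,0.002,0],"rotation":[0,0,0],"jaw":1},{"linear":[-0.0001,0.002,0],"rotation":[0,0,0],"jaw":1},{"linear":[0,0.002,0],"rotation":[0,0,0],"jaw":1},{"linear":[0,0.002,0],"rotation":[0,0,0],"jaw":1}]'

```text
time: 16.45
tool_pos: [0.5724, -0.0249, 0.0722]
orientation: [[-0.999, -0.033, -0.0], [-0.033, 0.999, -0.0], [0.0, -0.0, -1.0]]
force: [-0.4, -4.1, 1.7]
opening: 0.005
grip_force: 2.2
```

carry_out --moves '[{"linear":[0,0.002,0],"rotation":[0,0,0],"jaw":1},{"linear":[-0.0001,0.002,0],"rotation":[0,0,0],"jaw":1},{"linear":[-0.0001,0.002,0],"rotation":[0,0,0],"jaw":1},{"linear":[-0.0001,0.002,0],"rotation":[0,0,0],"jaw":1},{"linear":[0,0.002,0],"rotation":[0,0,0],"jaw":1},{"linear":[-0.0001,0.002,0],"rotation":[0,0,0],"jaw":1},{"linear":[0,0.002,0],"rotation":[0,0,0],"jaw":1},{"linear":[0,0.002,0],"rotation":[0,0,0],"jaw":1}]'

```text
time: 17.12
tool_pos: [0.5719, -0.0086, 0.0722]
orientation: [[-0.999, -0.033, -0.001], [-0.033, 0.999, -0.0], [0.001, -0.0, -1.0]]
force: [-2.3, -4.9, 2.4]
opening: 0.004
grip_force: 2.4
```

```bash
python3 - <<'E'
from h import *
s=manip.read_state();print(s['time'],s['tool_pos'],s['force'])
for n in ('scene','side'):
    c=cap(n)
    slab(c,'block',(.44,.66,.02,.12),(.047,.06),close=11)
    slab(c,'stop',(.61,.68,-.05,.04),(.036,.046),close=11)
    slab(c,'fence',(.42,.68,.08,.15),(.036,.046),close=11)
    slab(c,'grip',(.38,.66,-.15,.1),(.078,.09))
E
```

```text
17.1167 [ 0.57187716 -0.00863118  0.07219154] [-2.28729885 -4.89893554  2.43669417]
block x 569.7 y 56.5 size 141.3 74.8 ang 88.6 z 0.0547 x[498 641] y[20 96]
stop x 645.5 y -3.5 size 33.4 86.2 ang 89.0 z 0.0423 x[628 663] y[-47 40]
fence x 543.5 y 105.0 size 230.0 49.0 ang 90.0 z 0.0425 x[428 659] y[80 130]
grip x 571.0 y 16.0 size 39.0 25.0 ang 90.0 z 0.0860 x[551 591] y[3 29]
block x 541.4 y 56.9 size 89.0 72.4 ang 88.7 z 0.0541 x[496 586] y[20 94]
stop x 649.7 y -11.9 size 19.9 71.0 ang 87.8 z 0.0415 x[639 661] y[-48 24]
fence x 502.2 y 110.1 size 153.5 25.5 ang 88.1 z 0.0417 x[425 579] y[95 125]
```

carry_out --moves '[{"linear":[0,0.001,0],"rotation":[0,0,0],"jaw":1},{"linear":[-0.0001,0.001,0],"rotation":[0,0,0],"jaw":1},{"linear":[0,0.001,0],"rotation":[0,0,0],"jaw":1},{"linear":[-0.0001,0.001,0],"rotation":[0,0,0],"jaw":1},{"linear":[0,0.001,0],"rotation":[0,0,0],"jaw":1},{"linear":[0,0.0005,0],"rotation":[0,0,0],"jaw":1},{"linear":[0,0.0005,0],"rotation":[0,0,0],"jaw":1},{"linear":[0,0,0],"rotation":[0,0,0],"jaw":1}]'

```text
time: 17.88
tool_pos: [0.5718, -0.0027, 0.0722]
orientation: [[-0.999, -0.033, -0.0], [-0.033, 0.999, 0.0], [0.0, 0.0, -1.0]]
force: [-1.2, -3.6, -0.4]
opening: 0.008
grip_force: 1.6
```

carry_out --moves '[{"linear":[0,0.0004,0],"rotation":[0,0,0],"jaw":1},{"linear":[0,0.0004,0],"rotation":[0,0,0],"jaw":1},{"linear":[0,0.0004,0],"rotation":[0,0,0],"jaw":1},{"linear":[0,0,0],"rotation":[0,0,0],"jaw":1},{"linear":[0,0,0],"rotation":[0,0,0],"jaw":1},{"linear":[0,0,0],"rotation":[0,0,0],"jaw":1},{"linear":[0,0,0],"rotation":[0,0,0],"jaw":1},{"linear":[0,0,0],"rotation":[0,0,0],"jaw":1}]'

```text
time: 18.55
tool_pos: [0.5718, -0.0016, 0.0722]
orientation: [[-0.999, -0.033, -0.0], [-0.033, 0.999, 0.0], [0.0, 0.0, -1.0]]
force: [-2.7, -4.4, -1.0]
opening: 0.003
grip_force: 1.8
```

carry_out --moves '[{"linear":[0,0.0004,0],"rotation":[0,0,0],"jaw":1},{"linear":[0,0,0],"rotation":[0,0,0],"jaw":1},{"linear":[0,0.0004,0],"rotation":[0,0,0],"jaw":1},{"linear":[0,0,0],"rotation":[0,0,0],"jaw":1},{"linear":[0,0.0004,0],"rotation":[0,0,0],"jaw":1},{"linear":[0,0,0],"rotation":[0,0,0],"jaw":1},{"linear":[0,0,0],"rotation":[0,0,0],"jaw":1},{"linear":[0,0,0],"rotation":[0,0,0],"jaw":1}]'

```text
time: 19.22
tool_pos: [0.5718, -0.0005, 0.0722]
orientation: [[-0.999, -0.033, -0.0], [-0.033, 0.999, -0.0], [0.0, -0.0, -1.0]]
force: [-3.6, -5.0, -1.1]
opening: 0.005
grip_force: 2.2
```

carry_out --moves '[{"linear":[0,0.0004,0],"rotation":[0,0,0],"jaw":1},{"linear":[0,0,0],"rotation":[0,0,0],"jaw":1},{"linear":[0,0.0004,0],"rotation":[0,0,0],"jaw":1},{"linear":[0,0,0],"rotation":[0,0,0],"jaw":1},{"linear":[0,0.0004,0],"rotation":[0,0,0],"jaw":1},{"linear":[0,0,0],"rotation":[0,0,0],"jaw":1},{"linear":[0,0,0],"rotation":[0,0,0],"jaw":1},{"linear":[0,0,0],"rotation":[0,0,0],"jaw":1}]'

```text
time: 19.88
tool_pos: [0.5717, -0.0002, 0.0722]
orientation: [[-0.999, -0.033, -0.0], [-0.033, 0.999, -0.001], [0.0, -0.001, -1.0]]
force: [-3.7, -12.0, 0.7]
opening: 0.006
grip_force: 5.8
```

carry_out --moves '[{"linear":[0,0,0],"rotation":[0,0,0],"jaw":1},{"linear":[0,0,0],"rotation":[0,0,0],"jaw":1},{"linear":[0,0,0],"rotation":[0,0,0],"jaw":1},{"linear":[0,0,0],"rotation":[0,0,0],"jaw":1},{"linear":[0,0,0],"rotation":[0,0,0],"jaw":1},{"linear":[0,0,0],"rotation":[0,0,0],"jaw":1},{"linear":[0,0,0],"rotation":[0,0,0],"jaw":1},{"linear":[0,0,0],"rotation":[0,0,0],"jaw":1}]'

```text
time: 20.55
tool_pos: [0.5717, -0.0003, 0.0722]
orientation: [[-0.999, -0.033, -0.0], [-0.033, 0.999, -0.001], [0.0, -0.001, -1.0]]
force: [-3.8, -11.9, -0.5]
opening: 0.003
grip_force: 5.8
```

carry_out --moves '[{"linear":[0,0,0],"rotation":[0,0,0],"jaw":1},{"linear":[0,0,0],"rotation":[0,0,0],"jaw":1},{"linear":[0,0,0],"rotation":[0,0,0],"jaw":1},{"linear":[0,0,0],"rotation":[0,0,0],"jaw":1},{"linear":[0,0,0],"rotation":[0,0,0],"jaw":1},{"linear":[0,0,0],"rotation":[0,0,0],"jaw":1},{"linear":[0,0,0],"rotation":[0,0,0],"jaw":1},{"linear":[0,0,0],"rotation":[0,0,0],"jaw":1}]'

```text
time: 21.22
tool_pos: [0.5717, -0.0002, 0.0722]
orientation: [[-0.999, -0.033, -0.0], [-0.033, 0.999, -0.001], [0.0, -0.001, -1.0]]
force: [-3.5, -11.6, 0.2]
opening: 0.004
grip_force: 5.8
```

```bash
python3 - <<'E'
from h import *
s=manip.read_state();print(s['time'],s['tool_pos'],s['force'])
for n in ('scene','side'):
    c=cap(n)
    if n=='scene': cv2.imwrite('pics/s4.png',cv2.resize(c['frame'][130:280,200:440,::-1],None,fx=3,fy=3,interpolation=cv2.INTER_CUBIC))
    slab(c,'block',(.44,.66,.04,.12),(.047,.06),close=11)
    slab(c,'stop',(.61,.68,-.05,.0),(.036,.046),close=11)
    slab(c,'fence',(.42,.48,.08,.15),(.036,.046),close=11)
    slab(c,'grip',(.38,.66,-.15,.1),(.078,.09))
E
```

```text
21.2167 [ 5.71732958e-01 -2.49823421e-04  7.22053226e-02] [ -3.50041837 -11.5828353    0.2419671 ]
block x 569.5 y 70.7 size 141.5 62.8 ang 88.4 z 0.0548 x[499 641] y[40 104]
stop x 653.0 y -23.0 size 19.0 45.0 ang 90.0 z 0.0426 x[643 663] y[-46 0]
fence x 453.5 y 111.5 size 24.0 50.0 ang 0.0 z 0.0426 x[428 479] y[99 124]
grip x 571.0 y 24.5 size 39.0 24.0 ang 90.0 z 0.0857 x[551 591] y[12 37]
block x 540.0 y 71.0 size 85.5 60.4 ang 88.9 z 0.0537 x[497 583] y[40 102]
stop x 650.0 y -23.5 size 19.0 46.0 ang 90.0 z 0.0415 x[640 660] y[-47 0]
fence x 452.5 y 108.0 size 54.0 31.0 ang 90.0 z 0.0407 x[425 480] y[92 124]
```

View pics/s4.png

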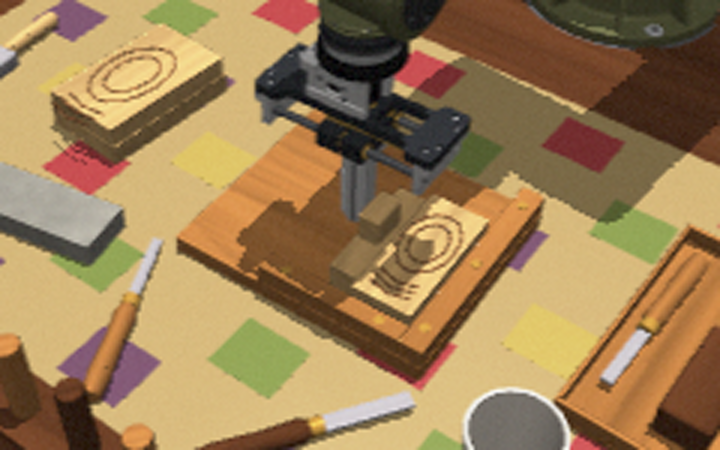

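The crop shows the block flush at (420,255) against the fence and end stop, carved face up, with the jaw tight on it. The push held steady at about 10 N on the block. Next I'll back off.

carry_out --moves '[{"linear":[0,-0.001,0],"rotation":[0,0,0],"jaw":1},{"linear":[0,-0.002,0],"rotation":[0,0,0],"jaw":1},{"linear":[0,-0.01,0],"rotation":[0,0,0],"jaw":1},{"linear":[0,-0.015,0],"rotation":[0,0,0],"jaw":1},{"linear":[0,0,0.025],"rotation":[0,0,0],"jaw":1},{"linear":[0,0,0.035],"rotation":[0,0,0],"jaw":1},{"linear":[0,0,0.03],"rotation":[0,0,0],"jaw":1},{"linear":[-0.03,0,0.02],"rotation":[0,0,0],"jaw":1}]'

```text
time: 21.98
tool_pos: [0.5447, -0.0278, 0.1852]
orientation: [[-0.999, -0.033, 0.005], [-0.033, 0.999, -0.0], [-0.005, -0.0, -1.0]]
force: [-0.7, -1.2, 0.5]
opening: 0.004
grip_force: 0.0
```

carry_out --moves '[{"linear":[-0.04,0,0],"rotation":[0,0,0],"jaw":1},{"linear":[-0.04,0,0],"rotation":[0,0,0],"jaw":1},{"linear":[0,0,0],"rotation":[0,0,0],"jaw":1},{"linear":[0,0,0],"rotation":[0,0,0],"jaw":1},{"linear":[0,0,0],"rotation":[0,0,0],"jaw":1},{"linear":[0,0,0],"rotation":[0,0,0],"jaw":1},{"linear":[0,0,0],"rotation":[0,0,0],"jaw":1},{"linear":[0,0,0],"rotation":[0,0,0],"jaw":1}]'

```text
time: 22.65
tool_pos: [0.4625, -0.0273, 0.182]
orientation: [[-0.999, -0.033, -0.0], [-0.033, 0.999, 0.0], [0.0, 0.0, -1.0]]
force: [-0.3, 0.4, -0.4]
opening: 0.01
grip_force: 0.0
```

```bash
python3 - <<'E'
from h import *
s=manip.read_state();print(s['time'],s['tool_pos'],s['force'])
for n in ('wrist','scene','side'):
    c=cap(n);print(n)
    if n=='side': cv2.imwrite('pics/d4.png',cv2.resize(c['frame'][160:260,250:370,::-1],None,fx=5,fy=5,interpolation=cv2.INTER_CUBIC))
    slab(c,'block',(.44,.66,.04,.12),(.048,.06),close=11)
    slab(c,'stop',(.61,.68,-.05,.0),(.036,.046),close=11)
    slab(c,'bed',(.38,.68,-.17,.15),(.014,.06),close=9)
    slab(c,'grip',(.38,.66,-.15,.1),(.078,.09))
E
```

```text
22.65 [ 0.46249755 -0.02726042  0.18197561] [-0.29346912  0.41512285 -0.44829993]
wrist
block x 532.0 y 70.0 size 67.0 59.0 ang 90.0 z 0.0539 x[498 566] y[40 100]
block x 622.5 y 98.5 size 30.0 8.0 ang 90.0 z 0.0539 x[607 638] y[94 103]
bed x 506.4 y -13.5 size 150.5 275.0 ang 87.9 z 0.0202 x[427 587] y[-153 126]
bed x 632.0 y 111.0 size 49.0 33.0 ang 90.0 z 0.0202 x[607 657] y[94 128]
grip none
scene
block x 569.7 y 71.6 size 142.0 62.1 ang 89.1 z 0.0549 x[498 641] y[40 104]
stop x 652.6 y -23.0 size 19.3 45.3 ang 88.5 z 0.0426 x[642 663] y[-46 0]
bed x 546.7 y -11.2 size 232.4 275.7 ang 88.2 z 0.0229 x[429 666] y[-152 130]
grip x 571.5 y 25.0 size 38.0 23.0 ang 90.0 z 0.0858 x[552 591] y[13 37]
side
block x 566.6 y 71.7 size 140.1 61.5 ang 89.5 z 0.0542 x[496 637] y[40 103]
stop x 648.5 y -24.0 size 20.0 45.0 ang 90.0 z 0.0419 x[638 659] y[-47 -1]
bed x 544.2 y -14.0 size 230.8 278.5 ang 87.7 z 0.0219 x[425 663] y[-156 128]
grip x 567.5 y 20.0 size 36.0 21.0 ang 90.0 z 0.0853 x[549 586] y[9 31]
```

View pics/d4.png

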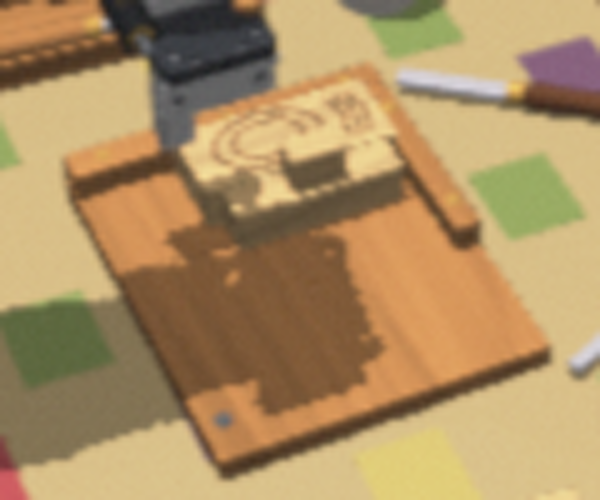

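The side crop shows the block tucked flush into the corner of fence and end stop, with the jaw closed along it at (310,190). The scene measurement puts the block at bed (25.8, 49.5) mm and the jaw at about 0.118. I'm handing the job in.

```bash
python3 -c "
from plant import manip
print(manip.close_job())"
```

```text
the job is handed in; nothing more can be done
None
```

The job is handed in with no verdict returned: the mallet lies flat in the tray, the block is home against the end stop and fence (measured about 25.8, 49.5 mm in the bed frame), and the jaw is closed on it at about 0.118 m after a push of roughly 10 N held for over a second.

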